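Slide the vial under the crimping press and start it with the two-button pair

TASK

With the fingertips, push the blue upright tab to slide the vial carriage away from the robot until it is fully home under the press head, vial still standing in its pocket. Only then press the two green start buttons down together, one fingertip on each, hold both fully down for at least two seconds, then let both come up again and move clear. Grasp and lift nothing, and leave the spare vial on the press base and the bottle, flask and jar on the bench where they stand.

Things in the scene. Friction and masses are not known exactly. Their poses are not given: they have to be found in the camera images.
- station: White bench-top crimping press, fixed. Base block 300 (x) x 320 (y) x 40 mm high; origin at the centre of its underside, z up; its front is its -x side, towards the robot, turned by at most 0.35 rad. Its flat top (the deck) is 40 mm above the bench. On the +y half: the carriage track, with the press head over its far end. At the front of the -y half: the two start buttons.
- press_axis (a point): Point on the vertical ram axis, at station x +80, y +70 mm, 47 mm above the bench (height of the vial's foot). The vial belongs under the ram. Head and column span station x +50 to +152, y +29 to +111 mm, up to 235 mm above the bench; head underside 135 mm, ram tip 104 mm above the bench.
- carriage (a joint): Travel of the vial carriage along the station's +x axis in m: 0 = pulled out at the loading position (every start), 0.070 = fully home against its end stop. Slides with about 2 N of friction and stays where it is left.
- push_face (a point): Centre of the front face of the carriage's blue push tab, a plate 52 mm wide (y) and 10 mm thick (x); its top is 22 mm above this point, the deck 31 mm below. The face looks along station -x, 100 mm in front of the vial's axis, and moves with the carriage. The deck before it is free but for two guide rails 10 mm high, 27 to 35 mm either side of the centre line.
- vial_mid (a point): Centre of the loose pale glass vial with aluminium cap, 22 mm diameter, 45 mm high, 30 g, standing with 1.5 mm play in the carriage's 14 mm deep square pocket; half-way up. Its z axis is its long axis.
- start_left (a joint): How far the left (+y) green start button is pressed, in m: 0 = up, 0.007 = fully down. Spring return, 1.2 N to start moving and 4 N fully down.
- start_right (a joint): How far the right (-y) green start button is pressed, same as start_left.
- start_left_top (a point): Centre of the top of the left green start button: round flat cap 32 mm diameter, 63 mm above the bench when up; moves straight down with the cap. At station x -60, y -48 mm. Each cap stands in a black collar 48 mm across, 11 mm below the cap's top when up.
- start_right_top (a point): Centre of the top of the right green start button, identical; 64 mm from the left one along station -y (station x -60, y -112 mm).
- spare_vial_mid (a point): Centre of the loose amber spare vial with orange cap, 22 mm diameter, 45 mm high, standing on the deck behind the buttons. To be left alone.
- wash_bottle: White wash bottle, blue cap and thin spout, 64 mm diameter, 160 mm high, loose on the bench; origin at the centre of its foot. To be left alone.
- flask: Small clear glass flask with narrow neck and white stopper, 68 mm diameter, 133 mm high, loose on the bench; origin at the centre of its foot. To be left alone.
- jar: Amber reagent jar with black lid, 66 mm diameter, 93 mm high, loose on the bench; origin at the centre of its foot. To be left alone.

How it is judged (in metres and radians):
On the way, in this order (a step that is already met when the one before it is completed fails the run):
1. the carriage is fully home with the vial standing under the ram (value of joint carriage above 0.065 m and horizontal distance between vial_mid and press_axis below 0.009 m), for 0.2 s.
2. both green buttons are held fully down together for two seconds (value of joint each of start_left, start_right above 0.005 m and value of joint carriage above 0.065 m), for 1.8 s.
At the end, for the whole second after the job is handed in: The carriage is home (at least 65 of 70 mm), the vial stands upright (within 0.15 rad) and at rest in its pocket within 9 mm of the ram's axis, and both start buttons are up again (within 1.5 mm), after having been held down together (at least 5 of 7 mm each) for 1.8 s (all of step 1 and angle between vial_mid's own z axis and vertical below 0.15 rad and linear speed of vial below 0.02 m/s and value of joint each of start_left, start_right below 0.0015 m); the robot touches nothing.
It fails at once if a start button is pressed before the carriage is home (value of joint carriage below 0.063 m and value of joint any of start_left, start_right above 0.004 m).
It fails at once if one start button is pressed down without the other ((value of joint start_left above 0.006 m and value of joint start_right below 0.0015 m) or (value of joint start_right above 0.006 m and value of joint start_left below 0.0015 m)).
It fails at once if the vial is lifted from its pocket or tipped (z of vial_mid in the frame of station above 0.078 m or angle between vial_mid's own z axis and vertical above 0.4 rad).
It fails at once if the spare vial, bottle, flask or jar is moved, lifted or tipped (distance of any of spare_vial_mid, wash_bottle, flask, jar from where it was at the start of the episode above 0.02 m or angle between any of spare_vial_mid, wash_bottle, flask, jar's own z axis and vertical above 0.4 rad).
It also fails if it takes over 54 s, if anything falls off the work surface, if the arm or the gripper's body presses on something with over 40 N, if the wrist force passes 120 N, or if a joint passes its speed limit or range.

ROBOT

A 7-joint arm with a two-finger parallel gripper is mounted at the origin on the work surface. World frame = base frame: x ahead of the robot, y to its left, z up, the work surface at z = 0. Lengths are in m, angles in degrees, forces in N, time in s.
With the tool pointing down it reaches from about 0.425 to 0.825 m from the base axis. Payload 3.6 kg.
Tool frame: the origin (TCP) lies midway between the tips of the shut fingers; the grasp point (between the pads) lies 19 mm behind it; z points along the fingers, y is the direction in which the jaws open and shut (so a half turn about z gives the same grasp; the last joint's range is limited). The gripper opens to 85 mm and grips with 20 to 120 N. Pads are 22 mm wide; open, the fingers measure 114 mm over their backs; the gripper's body (76 mm by 85 mm) begins 54 mm behind the grasp point. The pads swing forward as they close: fully open they stand 13 mm farther back than shut.
Start: joints at [72.279, 35.231, -0.722, 81.555, 0.464, 63.22, -2.315], TCP at [0.181, -0.624, 0.198] pointing down, gripper open.
Joint ranges: [-178.69, 178.69], [-17.37, 117.87], [-77.05, 75.6], [15.02, 138.74], [-78.02, 258.01], [0.78, 113.62], [-162.83, 162.83]. Speed limits (degrees/s): [159.86, 159.86, 180, 180, 180, 180, 180].

INTERFACE

Orientations are given as [roll, pitch, yaw] about the fixed x, y, z axes, in that order (R = Rz(yaw) Ry(pitch) Rx(roll)).
In Python, from rig import robot, camera gives the robot as it stands. Calls block until the motion is done:
- robot.goto(position, orientation): joint-space move of the TCP to a pose.
- robot.line_to(position, orientation=None, vel=0.15, until_force=None): straight line of the TCP; orientation=None keeps the orientation; vel is the mean speed in m/s. With until_force (N) it stops when the force on the tool has changed by that much, and returns True; else False.
- robot.set_joints(angles): joint-space move.
- robot.open_jaws() and robot.close(effort=None): open the fingers fully, or close them until they stop; effort is the grip in N (None keeps the last).
- robot.sleep(seconds).
- robot.solve_ik(position, orientation): joint angles nearest the present ones, or None.
- robot.observe(): the state.
- camera(name): name is "scene" or "top" or "wrist"; returns a dict with "image" (384x512x3 uint8, red, green, blue), "intrinsics" (3x3 intrinsics, pixels), "world_from_camera" (4x4, takes a point from camera to world coordinates). Camera axes: x right, y down, z forward; pixel columns grow to the right and rows downward; lengths in m; the calibration is good to about 2 mm. A picture is of the moment at which its call begins. There is no depth.
A pose or a line that the arm cannot do raises robot.Unreachable and nothing moves.
- robot.sign_off(): hands the job in, once; it reports no verdict.
The state is a dict: "clock": time; "joint_positions": joint angles; "dq": joint speeds; "joint_torque": joint torques, N m; "ee_pos": TCP position; "eef_rot": TCP orientation; "wrist_force": force on the tool from outside, world axes, zero at the start; "wrist_torque": the same for the moment, N m; "width": finger opening in m.
Only numpy, scipy, OpenCV 4.12 (cv2) and the standard library are available. Lean on these libraries where they do the work, as an engineer would, in place of code of your own. Each camera call takes 0.05 s, during which the arm holds its last target.

## Working session

There is one attempt and no reset: what is moved stays moved. The work goes in short steps, each a Python script; the robot and the scene stay as the last script left them, time stands still between calls to the robot, and variables do not carry over. Pictures are saved under pics/ and viewed, and the job is handed in when it is done.

```bash
mkdir -p pics; python3 - <<'E'
from rig import robot,camera
import cv2,numpy as np
for n in ["scene","top"]:
    c=camera(n); cv2.imwrite(f"pics/{n}0.png",c["image"][:,:,::-1])
    print(n,c["intrinsics"].tolist(),np.round(c["world_from_camera"],4).tolist())
s=robot.observe();print(s["clock"],s["ee_pos"],s["eef_rot"],s["width"])
E
```

```text
scene [[371.95398852014716, 0.0, 256.56591124423846], [0.0, 371.95398852014716, 194.94237649321855], [0.0, 0.0, 1.0]] [[-0.7689, 0.4932, -0.4068, 1.0118], [0.6391, 0.6097, -0.4688, 0.4239], [0.0168, -0.6205, -0.784, 0.7917], [0.0, 0.0, 0.0, 1.0]]
top [[348.71224663336034, 0.0, 256.48024546659417], [0.0, 348.71224663336034, 192.56675597827962], [0.0, 0.0, 1.0]] [[0.0261, -0.9873, 0.1569, 0.4644], [-0.9996, -0.0265, -0.0009, -0.0106], [0.005, -0.1568, -0.9876, 1.1115], [0.0, 0.0, 0.0, 1.0]]
0.1 [ 0.18118357 -0.62341586  0.19664018] [-1.79863418e+02  2.89185428e-04  1.62073718e+01] 0.08546103275411474
```

View pics/scene0.png

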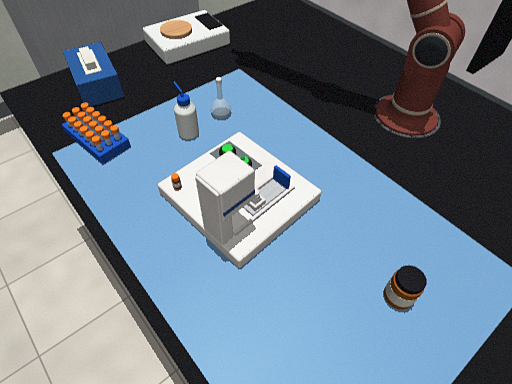

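View pics/top0.png

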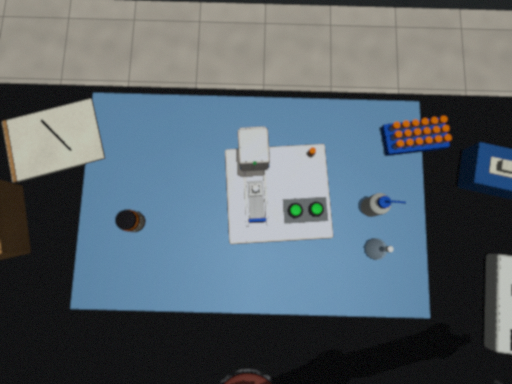

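The station is near the middle of the mat in both views. In the top view, the buttons are at about (295,210) and (317,209), and the blue tab at about (257,219). The bottle and flask stand to the right and the jar to the left. Next I'll fit the station pose from several features.

```bash
cat > h.py <<'E'
from rig import robot,camera
import cv2,numpy as np
def ray(c,u,v,z):
    K=c["intrinsics"];T=c["world_from_camera"]
    d=T[:3,:3]@np.linalg.inv(K)@[u,v,1]; o=T[:3,3]
    return o+d*(z-o[2])/d[2]
def proj(c,p):
    T=np.linalg.inv(c["world_from_camera"]);q=T[:3,:3]@np.asarray(p).T+T[:3,3:4]
    q=c["intrinsics"]@q; return (q[:2]/q[2]).T
E
python3 - <<'E'
from h import *
for n in ["scene","top"]:
    c=camera(n);im=c["image"];h=cv2.cvtColor(im,cv2.COLOR_RGB2HSV)
    m=cv2.inRange(h,(50,150,80),(70,255,255))
    k,l,st,ce=cv2.connectedComponentsWithStats(m)
    for i in range(1,k):
        if st[i,4]>8: print(n,"green",ce[i],st[i],ray(c,*ce[i],.063).round(4))
    m=cv2.inRange(h,(105,180,60),(125,255,255))
    k,l,st,ce=cv2.connectedComponentsWithStats(m)
    for i in range(1,k):
        if st[i,4]>8: print(n,"blue",ce[i],st[i],ray(c,*ce[i],.093).round(4))
    if n=="top":
        w=cv2.inRange(h,(0,0,150),(180,50,255)); k,l,st,ce=cv2.connectedComponentsWithStats(w)
        crop=im[110:260,210:400]
    else: crop=im[70:280,140:340]
    cv2.imwrite(f"pics/{n}1.png",cv2.resize(crop,None,fx=3.9 if n=="top" else 2.8,fy=3.9 if n=="top" else 2.8,interpolation=cv2.INTER_CUBIC)[:,:,::-1])
E
```

```text
scene green [226.67142857 147.65714286] [222 144  11   9  70] [ 0.5912 -0.1926  0.063 ]
scene green [244.77777778 158.80555556] [240 156   9   7  36] [ 0.5787 -0.1277  0.063 ]
scene blue [91.71945701 61.94117647] [ 69  43  41  38 221] [ 0.7144 -0.7661  0.093 ]
scene blue [75.64285714 49.85714286] [73 48  6  4 14] [ 0.7257 -0.8683  0.093 ]
scene blue [68.82978723 59.53191489] [64 50 13 20 47] [ 0.7672 -0.8257  0.093 ]
scene blue [106.66666667  56.        ] [105  54   4   5   9] [ 0.6603 -0.7687  0.093 ]
scene blue [111.25925926  66.48148148] [108  60   8  13  27] [ 0.6762 -0.7025  0.093 ]
scene blue [73.75       71.33333333] [72 69  5  5 12] [ 0.7819 -0.7511  0.093 ]
scene blue [116.55555556  75.88888889] [115  73   4   7   9] [ 0.6867 -0.6442  0.093 ]
scene blue [75.53333333 77.13333333] [73 74  6  8 15] [ 0.7903 -0.7174  0.093 ]
scene blue [104.75471698  85.79245283] [ 81  77  42  21 212] [ 0.7389 -0.6189  0.093 ]
scene blue [181.69811321  96.79245283] [173  81  16  25 159] [ 0.5835 -0.4257  0.093 ]
scene blue [87.62686567 92.31343284] [79 87 19 11 67] [ 0.7936 -0.6204  0.093 ]
scen
[... 361 characters left out ...]
11] [ 0.8652 -0.3867  0.093 ]
scene blue [281.35616438 176.69406393] [273 166  17  23 219] [5.639e-01 4.000e-04 9.300e-02]
scene blue [237.7 203.7] [224 192  29  24  60] [ 0.7004 -0.0016  0.093 ]
top green [316.25       208.29807692] [311 203  12  12 104] [ 0.5877 -0.1936  0.063 ]
top green [295.24528302 209.67924528] [290 204  12  12 106] [ 0.5818 -0.1301  0.063 ]
top blue [407.0951417  143.86842105] [382 124  68  31 494] [ 0.7879 -0.4641  0.093 ]
top blue [490.56492891 166.59052133] [ 474  142   38   50 1055] [ 0.7241 -0.7122  0.093 ]
top blue [384.19 201.56] [378 197  14  10 100] [ 0.6095 -0.389   0.093 ]
top blue [257.61111111 219.77777778] [250 219  14   2  18] [ 0.5459 -0.017   0.093 ]
```

```bash
sleep 1
```

```text
(no output)
```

View pics/top1.png

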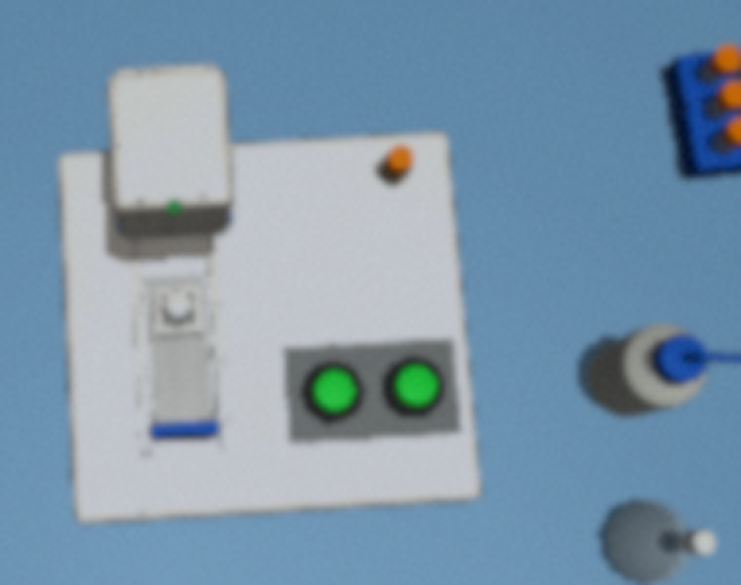

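View pics/scene1.png

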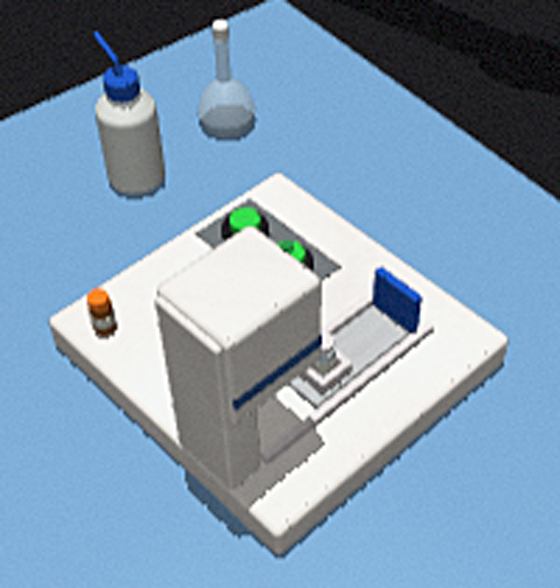

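```bash
python3 - <<'E'
from h import *
from scipy.optimize import least_squares
ct=camera("top");cs=camera("scene")
f=lambda p,s,o:((np.array(p)+.5)/s-.5+o)
obj=[[.15,.16,.04],[.15,-.16,.04],[-.15,-.16,.04],[-.15,.16,.04],[-.06,-.048,.063],[-.06,-.112,.063]]
top=np.vstack([f([[62,155],[448,133],[480,497],[78,521]],3.9,[210,110]),[[295.25,209.68],[316.25,208.3]]])
obs=[[.15,-.16,.04],[-.15,-.16,.04],[-.15,.16,.04],[-.06,-.112,.063],[.15,.16,.04]]
sc=np.vstack([f([[52,323],[278,173],[507,343]],2.8,[140,70]),[[226.67,147.66]],f([[280,542]],2.8,[140,70])])
def W(q,p):
    c,s=np.cos(q[2]),np.sin(q[2]);p=np.array(p);return np.c_[q[0]+c*p[:,0]-s*p[:,1],q[1]+s*p[:,0]+c*p[:,1],p[:,2]]
def r(q,which=3):
    o=[]
    if which&1:o.append((proj(ct,W(q,obj))-top).ravel())
    if which&2:o.append((proj(cs,W(q,obs))-sc).ravel())
    return np.concatenate(o)
for w in(1,2,3):
    s=least_squares(r,[.65,-.1,-.1],args=(w,),loss="soft_l1");print(w,s.x.round(4),s.fun.reshape(-1,2).round(1).tolist())
q=s.x;np.save("q.npy",q)
print(W(q,[[-.12,.07,.071],[-.02-.1,.07,.093],[-.06,-.048,.063],[-.06,-.112,.063],[-.06,-.08,.063],[.01,.07,.07]]).round(4),np.degrees(q[2]))
print(ray(ct,312,151,.085),ray(ct,390,248,.133),proj(ct,W(q,[[-.085,.07,.093]])))
E
```

```text
1 [ 0.6377 -0.0781  0.0834] [[-1.1, -1.0], [0.3, -0.8], [0.7, 0.6], [-1.0, 0.5], [0.3, -0.0], [0.3, 0.2]]
2 [ 0.6423 -0.0719  0.0902] [[-2.8, -0.1], [0.1, -0.3], [2.4, -1.1], [0.4, 1.0], [-0.4, 0.1]]
3 [ 0.639  -0.076   0.0883] [[-2.0, -1.2], [-0.6, -1.4], [0.3, -0.1], [-1.4, 0.3], [-0.3, -0.6], [-0.2, -0.5], [-2.4, -1.8], [0.2, -1.5], [2.1, -2.5], [0.5, -0.4], [-0.5, -2.0]]
[[ 0.5133 -0.0169  0.071 ]
 [ 0.5133 -0.0169  0.093 ]
 [ 0.5835 -0.1291  0.063 ]
 [ 0.5891 -0.1929  0.063 ]
 [ 0.5863 -0.161   0.063 ]
 [ 0.6428 -0.0054  0.07  ]] 5.058264565139554
[ 0.75994689 -0.17698532  0.085     ] [ 0.47403477 -0.38617343  0.133     ] [[256.55425669 218.95097774]]
```

The top-view and scene-view fits agree to a few mm: station at about (0.639, -0.076), yaw about 5°. I'll go high above the buttons and refine with the wrist camera.

```bash
python3 - <<'E'
from h import *
e=robot.observe()
robot.line_to([e["ee_pos"][0],e["ee_pos"][1],.33],vel=.25)
robot.goto([.57,-.15,.33],[180,0,5])
c=camera("wrist");cv2.imwrite("pics/w1.png",c["image"][:,:,::-1])
np.save("w1.npy",c,allow_pickle=True)
e=robot.observe();print(e["clock"],e["ee_pos"],e["eef_rot"],e["joint_positions"],e["wrist_force"]);print(c["intrinsics"],c["world_from_camera"].round(4))
E
```

```text
3.225 [ 0.56968408 -0.15154227  0.32988327] [1.79961630e+02 2.09495009e-02 4.85962253e+00] [ 21.80407779  24.98434784 -14.70263112  78.84311684   6.36005832
  76.98444345 -78.15420584] [ 0.11770847  0.03264905 -0.12501598]
[[333.38454509   0.         254.66611213]
 [  0.         333.38454509 190.31017024]
 [  0.           0.           1.        ]] [[ 0.0852 -0.9556 -0.282   0.6414]
 [-0.9964 -0.0815 -0.025  -0.1451]
 [ 0.001   0.2831 -0.9591  0.5053]
 [ 0.      0.      0.      1.    ]]
```

View pics/w1.png

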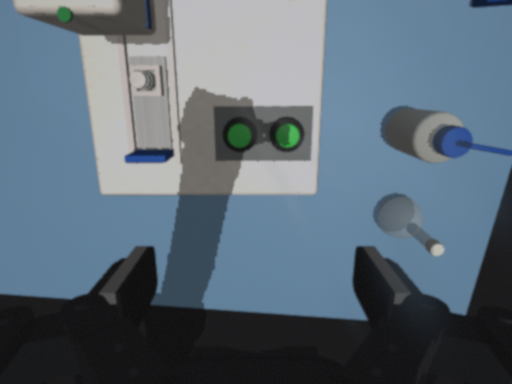

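The wrist view shows the caps at about (239,133) and (287,134), the tab at about (149,156), the front edge along row 193, and both fingertips at about (140,250) and (370,250). I'll measure these.

```bash
python3 - <<'E'
from h import *
c=np.load("w1.npy",allow_pickle=True).item();q=np.load("q.npy")
im=c["image"];h=cv2.cvtColor(im,cv2.COLOR_RGB2HSV)
m=cv2.inRange(h,(50,130,50),(72,255,255))
k,l,st,ce=cv2.connectedComponentsWithStats(m)
P=[]
for i in range(1,k):
    if st[i,4]>100:
        p=ray(c,*ce[i],.063);print("green",ce[i],st[i],p.round(4))
        if ce[i][0]>200:P.append(p)
P=np.array(P);d=P[0]-P[1] if P[0][1]>P[1][1] else P[1]-P[0]
print("dist",np.linalg.norm(d),"yaw",np.degrees(np.arctan2(-d[0],d[1])),P.mean(0))
for n,u,v in[("frontL",100,194),("frontR",317,193)]:print(n,ray(c,u,v,.04))
for u,v in[(126,158),(170,151),(126,153),(173,152),(126,161),(169,161)]:print(ray(c,u,v,.093))
cv2.imwrite("pics/w1t.png",cv2.resize(im[40:210,80:330],None,fx=3,fy=3,interpolation=cv2.INTER_CUBIC)[:,:,::-1])
E
```

```text
green [64.13740458 14.25954198] [ 58   8  13  13 131] [0.7107 0.0891 0.063 ]
green [238.49327354 135.53811659] [227 124  24  24 446] [ 0.5846 -0.129   0.063 ]
green [287.24815725 136.05651106] [275 124  24  24 407] [ 0.5894 -0.1932  0.063 ]
dist 0.06434744363656923 yaw 4.275538152695682 [ 0.58698801 -0.16108701  0.063     ]
frontL [0.47981278 0.06712533 0.04      ]
frontR [ 0.50822225 -0.24824366  0.04      ]
[0.54852446 0.00834938 0.093     ]
[ 0.56207278 -0.0464538   0.093     ]
[0.55488405 0.00820015 0.093     ]
[ 0.56113143 -0.05019695  0.093     ]
[0.54468238 0.00843954 0.093     ]
[ 0.54927426 -0.04537438  0.093     ]
```

```bash
sleep 1
```

```text
(no output)
```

View pics/w1t.png

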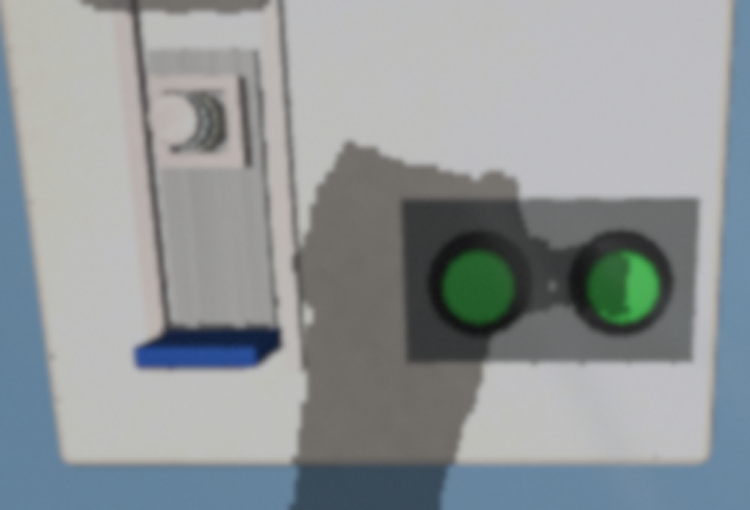

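Button midpoint and yaw agree with the fit to about 1 mm and 1°. Now the push.

```bash
cat >> h.py <<'E'
Y=np.radians(4.9)
M=np.array([.5868,-.1611]) # button mid = station (-.06,-.08)
def S(x,y,z):
    c,s=np.cos(Y),np.sin(Y);dx,dy=x+.06,y+.08
    return [M[0]+c*dx-s*dy,M[1]+s*dx+c*dy,z]
def inv(p):
    c,s=np.cos(Y),np.sin(Y);d=np.array(p[:2])-M
    return c*d[0]+s*d[1]-.06,-s*d[0]+c*d[1]-.08
O=[180,0,4.9]
E
python3 - <<'E'
from h import *
robot.close(20)
robot.goto(S(-.13,.07,.16),O)
print(robot.line_to(S(-.13,.07,.062),vel=.12,until_force=8))
print(robot.observe()["wrist_force"])
print(robot.line_to(S(-.105,.07,.062),vel=.05,until_force=8))
e=robot.observe();print(e["clock"],inv(e["ee_pos"]),e["ee_pos"],e["wrist_force"],e["width"])
c=camera("wrist");cv2.imwrite("pics/w2.png",c["image"][:,:,::-1])
E
```

```text
False
[0.58094564 0.03670889 0.49021868]
False
6.5083 (np.float64(-0.10524600593537159), np.float64(0.07005798129253314)) [ 0.52890186 -0.01545521  0.06181103] [-0.39754314  0.51528069 -0.09716548] 0.0005066678811955798
```

View pics/w2.png

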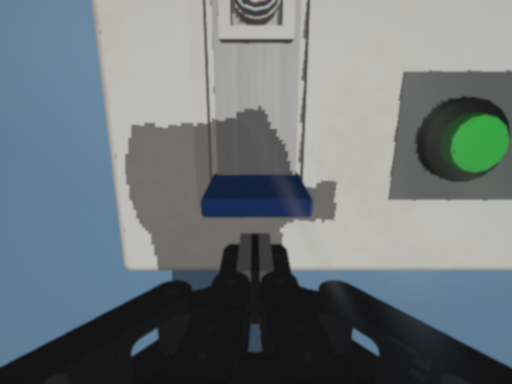

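The shut fingers at (255,240) are centred on the tab (columns 202–311), a few mm in front of it. I'll push at a gentle speed until the end stop.

```bash
python3 - <<'E'
from h import *
print(robot.line_to(S(-.045,.07,.062),vel=.035,until_force=15))
e=robot.observe();print(e["clock"],inv(e["ee_pos"]),e["wrist_force"])
print(robot.line_to(S(-.018,.07,.062),vel=.02,until_force=12))
e=robot.observe();print(e["clock"],inv(e["ee_pos"]),e["wrist_force"])
c=camera("wrist");cv2.imwrite("pics/w3.png",c["image"][:,:,::-1])
c=camera("top");cv2.imwrite("pics/t3.png",cv2.resize(c["image"][110:260,210:400],None,fx=3.9,fy=3.9)[:,:,::-1])
E
```

```text
False
8.425 (np.float64(-0.04517162650068514), np.float64(0.06996989895607296)) [ 0.30301061  0.39482302 -0.73819742]
False
9.925 (np.float64(-0.018157168296068733), np.float64(0.06996150927223212)) [-0.153622    0.65232916  1.05326307]
```

View pics/w3.png

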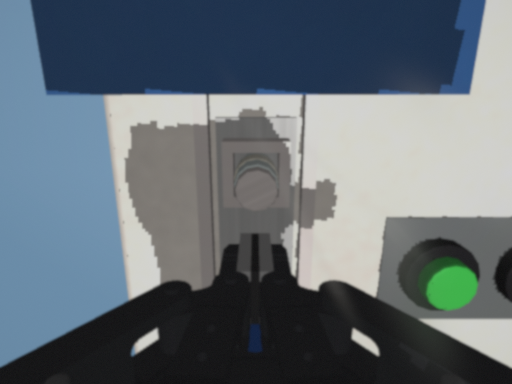

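Unexpected: no contact force, and the vial now sits close in front of the fingers, with blue showing at (255,335), behind them. I'll check the other views before moving.

```bash
python3 - <<'E'
from h import *
c=camera("scene");cv2.imwrite("pics/s3.png",cv2.resize(c["image"][90:270,150:340],None,fx=3.3,fy=3.3,interpolation=cv2.INTER_CUBIC)[:,:,::-1])
e=robot.observe();print(e["ee_pos"],e["eef_rot"],e["width"],e["clock"])
E
```

```text
[ 0.61577368 -0.00813176  0.06203745] [1.79997444e+02 1.65208498e-03 4.89314185e+00] 3.037400610746174e-05 10.075
```

View pics/t3.png

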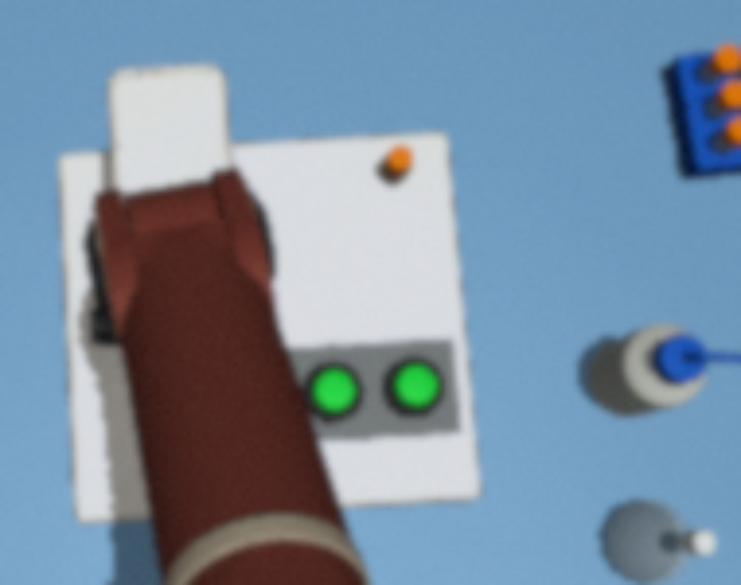

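```bash
sleep 1
```

```text
(no output)
```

View pics/s3.png

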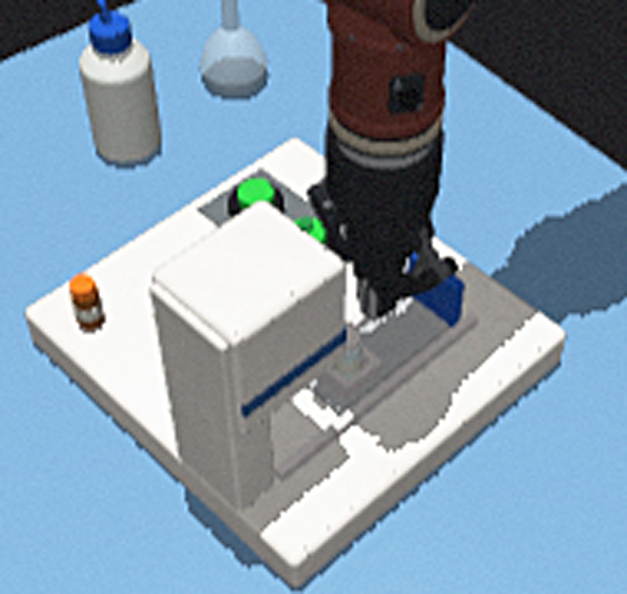

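```bash
python3 - <<'E'
from h import *
e=robot.observe()
cs=camera("scene");cw=camera("wrist")
p=e["ee_pos"]
for z in(0,.02,.035,.05):
  print(z,proj(cs,[p+[0,0,z]]).round(1),proj(cw,[p+[0,0,z]]).round(1))
for n,q in dict(tabtopL=S(-.08,.096,.093),tabtopR=S(-.08,.044,.093),tabfrontL=S(-.09,.096,.093),tabfrontR=S(-.09,.044,.093),vial=S(.01,.07,.092),vialhome=S(.08,.07,.092)).items():
  print(n,proj(cs,[q]).round(1),proj(cw,[q]).round(1))
x0,y0=225,140
cv2.imwrite("pics/s4.png",cv2.resize(cs["image"][140:220,225:315],None,fx=7,fy=7,interpolation=cv2.INTER_CUBIC)[:,:,::-1])
E
```

```text
0 [[262.9 192.6]] [[255.1 224.6]]
0.02 [[263.2 187.5]] [[255.1 239.6]]
0.035 [[263.4 183.6]] [[255.2 253.3]]
0.05 [[263.6 179.6]] [[255.2 269.8]]
tabtopL [[288.2 177.3]] [[205.8 355.7]]
tabtopR [[273.2 166.2]] [[304.1 355.8]]
tabfrontL [[290.9 175.2]] [[206.6 371. ]]
tabfrontR [[275.9 164.2]] [[303.3 371. ]]
vial [[255.2 191.1]] [[255.1 192.4]]
vialhome [[233.8 207.3]] [[255.2  23.3]]
```

```bash
sleep 1
```

```text
(no output)
```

View pics/s4.png

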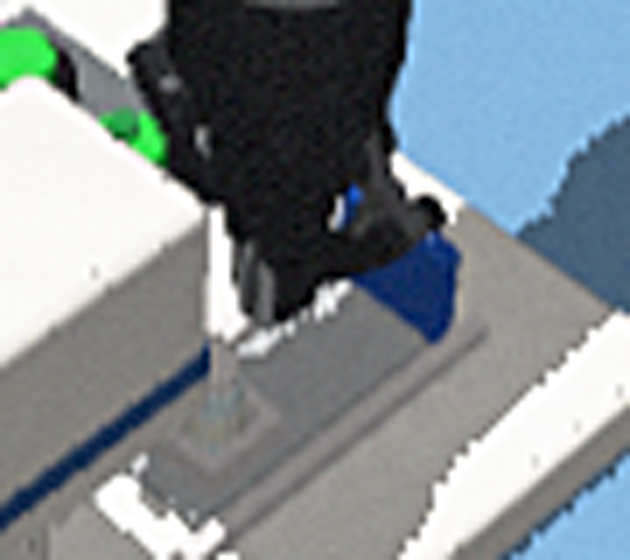

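The fingertips sit about 28–31 mm higher than the reported TCP, measured from the scene and wrist images. They passed just over the tab, and the tab and vial haven't moved. I'll rise, go back in front of the tab and come down lower, guarding on force. I'll also turn the wrist half a turn so its camera can't meet the press head.

```bash
python3 - <<'E'
from h import *
p=robot.observe()["ee_pos"]
robot.line_to([p[0],p[1],.12],vel=.15)
robot.line_to(S(-.135,.07,.12),vel=.15)
robot.goto(S(-.135,.07,.12),[180,0,-175.1])
print(robot.line_to(S(-.135,.07,.036),vel=.06,until_force=5))
e=robot.observe();print(e["clock"],inv(e["ee_pos"]),e["ee_pos"],e["eef_rot"],e["wrist_force"],e["joint_positions"])
c=camera("wrist");cv2.imwrite("pics/w5.png",c["image"][:,:,::-1])
c=camera("scene");cv2.imwrite("pics/s5.png",cv2.resize(c["image"][120:230,215:335],None,fx=5,fy=5,interpolation=cv2.INTER_CUBIC)[:,:,::-1])
E
```

```text
False
15.3417 (np.float64(-0.13475060742661005), np.float64(0.07005005250512943)) [ 0.49950577 -0.0179833   0.0363184 ] [-1.79998274e+02  3.86249990e-02 -1.75099111e+02] [ 0.42851953 -0.16112006  0.19090392] [ 34.67551642  48.59383201 -57.84152002 114.65481497  55.65260502
  50.27964332  40.0768861 ]
```

```bash
sleep 1
```

```text
(no output)
```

View pics/w5.png

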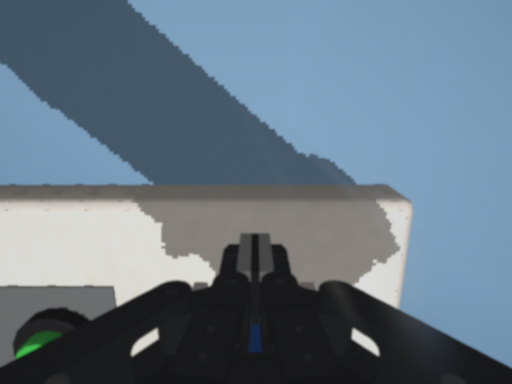

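View pics/s5.png

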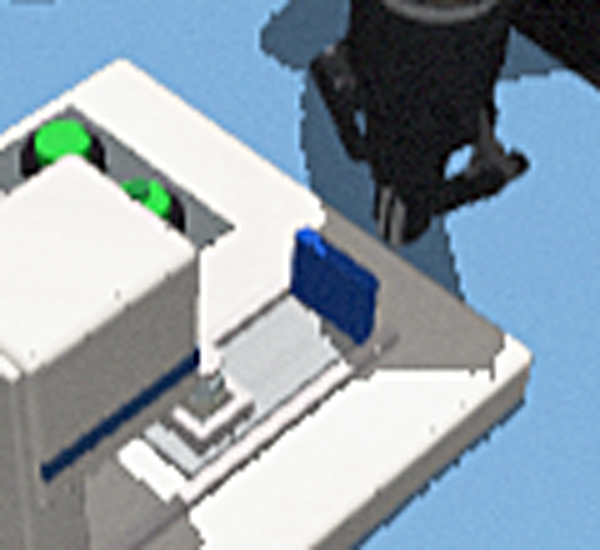

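```bash
python3 - <<'E'
from h import *
cs=camera("scene");p=robot.observe()["ee_pos"]
for z in(0,.01,.02,.03,.04):print(z,proj(cs,[p+[0,0,z]]).round(1),proj(cs,[np.array(S(-.124,.085,0))+[0,0,p[2]+z]]).round(1))
for x in(-.1,-.06,-.03,-.02):
  q=robot.solve_ik(S(x,.07,.030),[180,0,-175.1]);print(None if q is None else np.round(q,0))
E
```

```text
0 [[293.  175.2]] [[294.5 180.4]]
0.01 [[293.4 172.8]] [[294.8 177.9]]
0.02 [[293.7 170.3]] [[295.2 175.4]]
0.03 [[294.1 167.7]] [[295.6 172.9]]
0.04 [[294.4 165.2]] [[296.  170.3]]
[ 33.  51. -57. 109.  55.  53.  42.]
[ 31.  53. -57. 103.  54.  56.  46.]
[ 30.  55. -57.  98.  54.  58.  48.]
[ 29.  56. -57.  96.  53.  59.  49.]
```

The tips are about 30 mm above the TCP, so they are at about 0.066 m now. I'll drop 6 mm more and push.

```bash
python3 - <<'E'
from h import *
print(robot.line_to(S(-.135,.07,.030),vel=.05,until_force=5))
for x,v,f in[(-.095,.05,15),(-.05,.035,15)]:
    r=robot.line_to(S(x,.07,.030),vel=v,until_force=f)
    e=robot.observe();print(r,e["clock"],inv(e["ee_pos"]),e["wrist_force"].round(2))
c=camera("scene");cv2.imwrite("pics/s6.png",cv2.resize(c["image"][120:230,215:335],None,fx=5,fy=5,interpolation=cv2.INTER_CUBIC)[:,:,::-1])
E
```

```text
False
False 16.7083 (np.float64(-0.09476113213470197), np.float64(0.07006952950015442)) [ 0.37  0.65 -0.2 ]
False 18.1417 (np.float64(-0.049736324973173145), np.float64(0.07000558949719198)) [-0.41  0.03 -0.42]
```

View pics/s6.png

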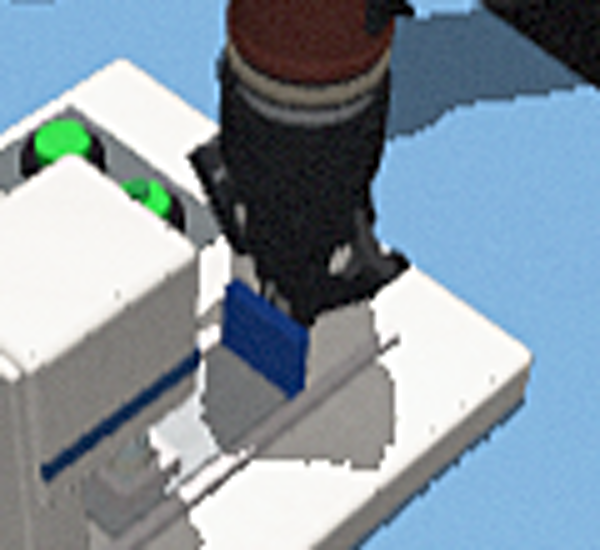

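The tab has moved and the tips are on it at about (270,300). I'll continue to the stop.

```bash
python3 - <<'E'
from h import *
r=robot.line_to(S(-.014,.07,.030),vel=.025,until_force=9)
e=robot.observe();print(r,e["clock"],inv(e["ee_pos"]),e["wrist_force"].round(2))
c=camera("scene");cv2.imwrite("pics/s7.png",cv2.resize(c["image"][120:240,215:335],None,fx=5,fy=5,interpolation=cv2.INTER_CUBIC)[:,:,::-1])
E
```

```text
True 19.0667 (np.float64(-0.031466457479096654), np.float64(0.06987577673044994)) [ 0.67 -0.39  0.01]
```

View pics/s7.png

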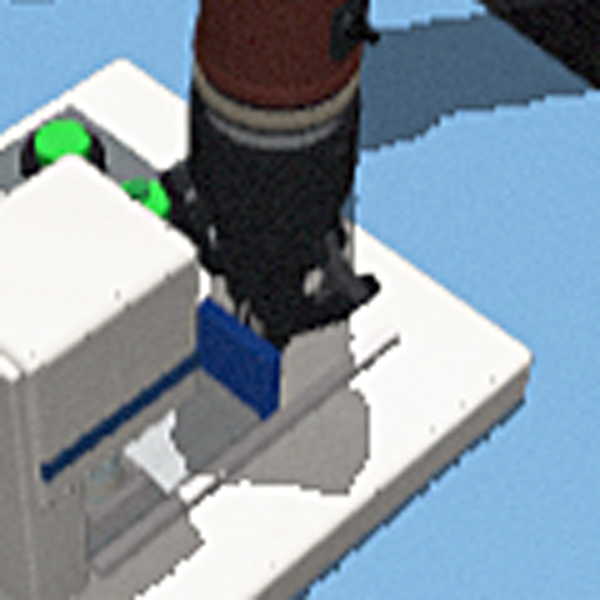

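The stop came at -31.5 mm, where full home is expected. I'll nudge once more to confirm, then back off, open the jaws and look.

```bash
python3 - <<'E'
from h import *
r=robot.line_to(S(-.022,.07,.030),vel=.02,until_force=15)
e=robot.observe();print(r,e["clock"],inv(e["ee_pos"]),e["wrist_force"].round(2))
robot.line_to(S(-.11,.07,.030),vel=.15)
robot.line_to(S(-.11,.07,.15),vel=.2)
c=camera("scene");cv2.imwrite("pics/s8.png",cv2.resize(c["image"][120:240,215:335],None,fx=5,fy=5,interpolation=cv2.INTER_CUBIC)[:,:,::-1])
for n,q in dict(tabL=S(-.01,.096,.093),tabR=S(-.01,.044,.093),capv=S(.08,.07,.092)).items():print(n,(proj(c,[q])-[215,120])*5)
robot.open_jaws()
e=robot.observe();print(e["clock"],e["width"])
for z in(.15,.05,.01,0):
  for yw in(-175.1,4.9):
    q=robot.solve_ik(S(-.06,-.08,z),[180,0,yw]);print(z,yw,None if q is None else np.round(q,0))
E
```

```text
True 19.5417 (np.float64(-0.0324409883557178), np.float64(0.06934228821765649)) [-0.03  0.46 -1.21]
tabL [[268.29050845 362.16443363]]
tabR [[192.8977634  302.98769535]]
capv [[ 93.98615069 436.34971794]]
21.7917 0.08499517431799683
0.15 -175.1 [ 47.  49. -65.  91.  46.  71.  68.]
0.15 4.9 [ -6.  37.  32.  93. -23.  56. -51.]
0.05 -175.1 [ 45.  55. -59.  96.  53.  61.  63.]
0.05 4.9 [ -5.  45.  32.  98. -31.  46. -44.]
0.01 -175.1 [ 44.  57. -57.  98.  56.  58.  61.]
0.01 4.9 [ -5.  49.  32.  99. -36.  43. -40.]
0 -175.1 [ 44.  58. -56.  98.  57.  57.  61.]
0 4.9 [ -5.  49.  32. 100. -37.  42. -39.]
```

View pics/s8.png

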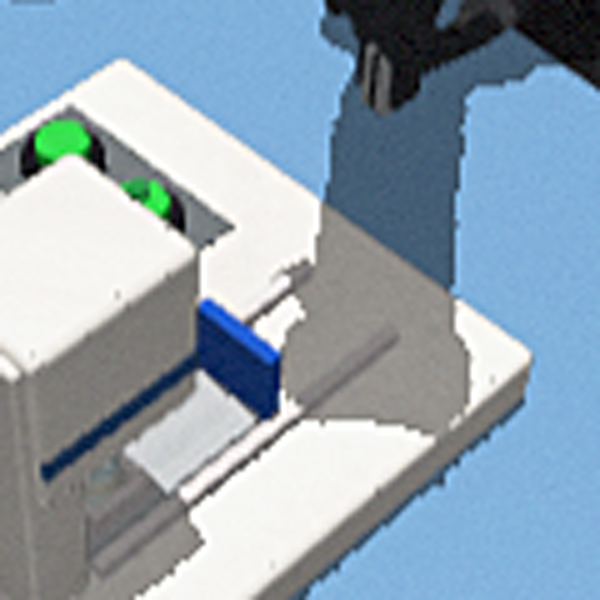

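The tab's back edge is within about 1 px of the fully-home prediction, and both nudges hit the stop. Now the open fingers go over the buttons, with a check of alignment and tip height.

```bash
python3 - <<'E'
from h import *
A=[180,0,-175.1]
robot.goto(S(-.06,-.08,.14),A)
robot.line_to(S(-.06,-.08,.05),A,vel=.12,until_force=6)
e=robot.observe();print(e["clock"],inv(e["ee_pos"]),e["ee_pos"],e["eef_rot"],e["wrist_force"])
c=camera("wrist");cv2.imwrite("pics/w9.png",c["image"][:,:,::-1]);np.save("w9.npy",c,allow_pickle=True)
T=np.linalg.inv(c["world_from_camera"])
for q in (S(-.06,-.048,.063),S(-.06,-.112,.063),S(-.06,-.032,.063),S(-.06,-.128,.063)):print(proj(c,[q]),(T@np.r_[q,1])[2])
c=camera("scene");cv2.imwrite("pics/s9.png",cv2.resize(c["image"][90:220,180:310],None,fx=4.5,fy=4.5,interpolation=cv2.INTER_CUBIC)[:,:,::-1])
E
```

```text
23.3667 (np.float64(-0.05922637026374168), np.float64(-0.07965814466567181)) [ 0.5875416  -0.16069331  0.05083755] [ 1.79992859e+02  9.80895614e-02 -1.75083217e+02] [-0.2018217  -0.26259176  0.32212826]
[[313.96884795 231.7532338 ]] 0.17661217452000727
[[193.15354086 231.6640349 ]] 0.17659835689444614
[[344.16972096 231.77553135]] 0.17661562892639754
[[162.94675997 231.64173299]] 0.17659490248805587
```

View pics/w9.png

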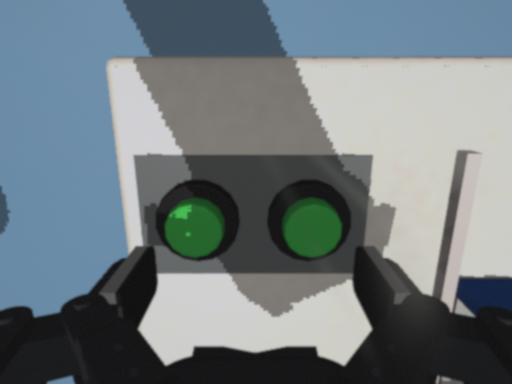

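View pics/s9.png

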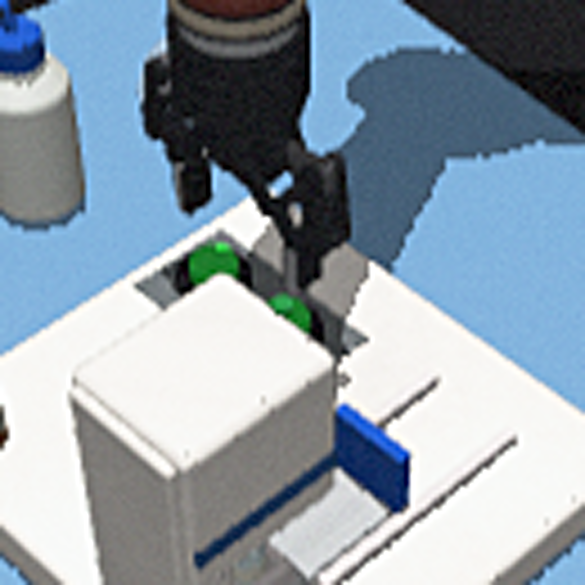

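The caps at (194,228) and (312,227) are centred between the inner finger edges (columns 156 and 355) to about 0.5 mm. Each tip overlaps its cap's outer edge by about 5 mm. I'll descend under force guard.

```bash
python3 - <<'E'
from h import *
robot.line_to(S(-.06,-.08,.026),vel=.08,until_force=6)
r=robot.line_to(S(-.06,-.08,-.004),vel=.015,until_force=13)
e=robot.observe();z=e["ee_pos"][2];print(r,e["clock"],e["ee_pos"],e["wrist_force"].round(2),e["wrist_torque"].round(3))
robot.sleep(.3)
e=robot.observe();print(e["clock"],e["ee_pos"],e["wrist_force"].round(2),e["wrist_torque"].round(3))
c=camera("wrist");cv2.imwrite("pics/w10.png",c["image"][:,:,::-1])
E
```

```text
True 25.125 [ 0.5868255  -0.16121511  0.009768  ] [-2.6  -0.69  7.8 ] [-0.148  0.334  0.045]
25.425 [ 0.58681061 -0.16118744  0.00981705] [-1.8  -0.19  6.99] [-0.103  0.297  0.056]
```

View pics/w10.png

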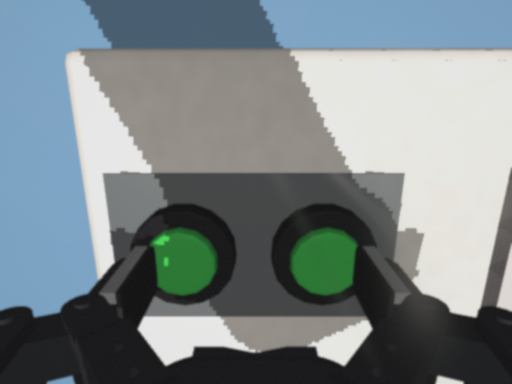

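Both tips are on their caps. The force is 7–8 N at z = 0.0098, close to the expected 8 N for both fully down. I'll press about 1 mm further and hold.

```bash
python3 - <<'E'
from h import *
r=robot.line_to(S(-.06,-.08,.0083),vel=.01,until_force=20)
for i in range(4):
    e=robot.observe();print(r,round(e["clock"],2),e["ee_pos"].round(4),e["wrist_force"].round(2),e["wrist_torque"].round(3))
    if i<3: robot.sleep(.5)
c=camera("wrist");cv2.imwrite("pics/w11.png",c["image"][:,:,::-1])
E
```

```text
False 25.73 [ 0.5867 -0.1612  0.0094] [-3.12 -0.9   7.92] [-0.134  0.572  0.003]
False 26.23 [ 0.5868 -0.1612  0.0094] [-2.22 -0.98  7.89] [-0.096  0.565  0.041]
False 26.73 [ 0.5868 -0.1612  0.0094] [-3.15 -0.1   7.43] [-0.163  0.631  0.026]
False 27.23 [ 0.5868 -0.1612  0.0094] [-3.48 -0.25  7.94] [-0.145  0.589  0.059]
```

View pics/w11.png

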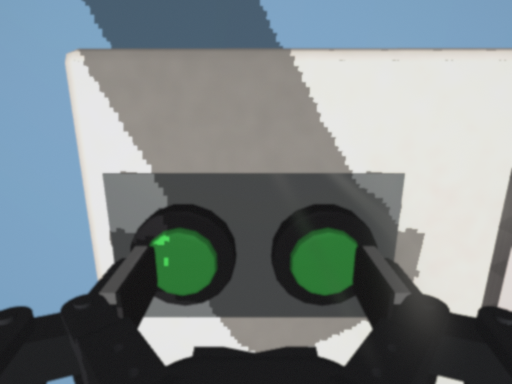

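```bash
python3 - <<'E'
from h import *
from scipy.optimize import least_squares
def run(img,c):
    h=cv2.cvtColor(img,cv2.COLOR_RGB2HSV);m=cv2.inRange(h,(50,130,40),(75,255,255))
    k,l,st,ce=cv2.connectedComponentsWithStats(m)
    for i in range(1,k):
        if st[i,4]>500:
            u=ce[i][0]; R=(l==i).astype(np.uint8)
            x0,y0,w,hh=st[i,:4]
            print(st[i],"rows z candidates:")
            # cap outline model -> bottom & inner edges vs z
            y=-.112 if u<255 else -.048
            for z in(.063,.059,.057,.056,.055):
                a=np.linspace(0,2*np.pi,200);P=np.array([S(-.06+.016*np.cos(t),y+.016*np.sin(t),z) for t in a]);q=proj(c,P)
                print(z,q.min(0).round(1),q.max(0).round(1))
c=np.load("w9.npy",allow_pickle=True).item();run(c["image"],c)
print("now")
c=camera("wrist");run(c["image"],c)
e=robot.observe();print(e["clock"],e["ee_pos"],e["wrist_force"],e["joint_torque"].round(1))
E
```

```text
[ 164  197   61   61 2808] rows z candidates:
0.063 [162.9 203. ] [223.4 258.9]
0.059 [164.8 200.6] [224.  255.4]
0.057 [165.8 199.4] [224.4 253.7]
0.056 [166.2 198.9] [224.5 252.9]
0.055 [166.7 198.3] [224.7 252.1]
[ 282  197   60   60 2779] rows z candidates:
0.063 [283.8 203.1] [344.3 259. ]
0.059 [283.1 200.7] [342.4 255.5]
0.057 [282.8 199.5] [341.4 253.8]
0.056 [282.7 198.9] [341. 253.]
0.055 [282.5 198.4] [340.5 252.2]
now
[ 150  228   67   68 3494] rows z candidates:
0.063 [137.1 237.7] [215.1 307. ]
0.059 [140.4 233.7] [216.2 301.4]
0.057 [141.9 231.7] [216.7 298.7]
0.056 [142.7 230.8] [217.  297.4]
0.055 [143.4 229.8] [217.2 296. ]
[ 290  228   68   68 3586] rows z candidates:
0.063 [292.9 237.9] [371.  307.3]
0.059 [291.9 233.8] [367.8 301.6]
0.057 [291.4 231.9] [366.3 298.9]
0.056 [291.2 230.9] [365.6 297.6]
0.055 [290.9 230. ] [364.8 296.2]
27.325 [ 0.58678581 -0.16118658  0.00943972] [-2.68666052 -1.56125503  8.25677817] [ -0.8 -43.4 -12.1  -8.8   0.2  -0.8  -0. ]
```

The image outlines put both cap tops at about 0.056 m, which is fully down, and equal; 8 N matches 2 × 4 N. I'll hold a bit longer, then release straight up and move clear.

```bash
python3 - <<'E'
from h import *
robot.sleep(1.2)
robot.line_to(S(-.06,-.08,.03),vel=.03)
robot.line_to(S(-.06,-.08,.16),vel=.2)
c=camera("wrist");cv2.imwrite("pics/w12.png",c["image"][:,:,::-1])
robot.line_to(S(-.15,-.08,.20),vel=.2)
robot.sleep(.3)
e=robot.observe();print(e["clock"],e["ee_pos"],e["wrist_force"].round(2))
c=camera("wrist");cv2.imwrite("pics/w13.png",c["image"][:,:,::-1])
c=camera("scene");cv2.imwrite("pics/s13.png",cv2.resize(c["image"][70:270,140:340],None,fx=3,fy=3,interpolation=cv2.INTER_CUBIC)[:,:,::-1])
cv2.imwrite("pics/s13z.png",cv2.resize(c["image"][180:235,205:285],None,fx=9,fy=9,interpolation=cv2.INTER_CUBIC)[:,:,::-1])
c=camera("top");cv2.imwrite("pics/t13.png",cv2.resize(c["image"][110:260,210:400],None,fx=3.9,fy=3.9,interpolation=cv2.INTER_CUBIC)[:,:,::-1])
E
```

```text
31.1917 [ 0.49762995 -0.16836451  0.19954747] [-0.1  -0.17  0.14]
```

View pics/s13.png

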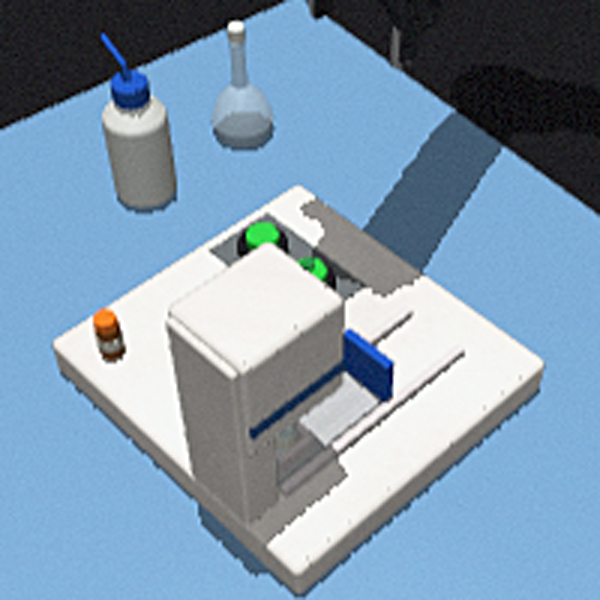

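View pics/s13z.png

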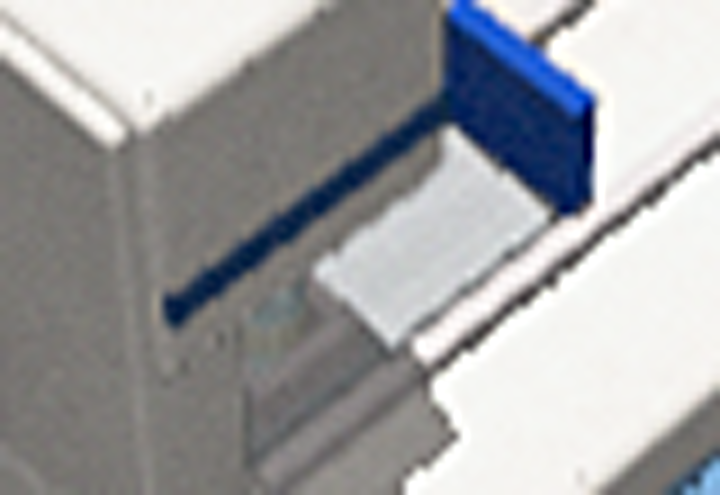

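View pics/w12.png

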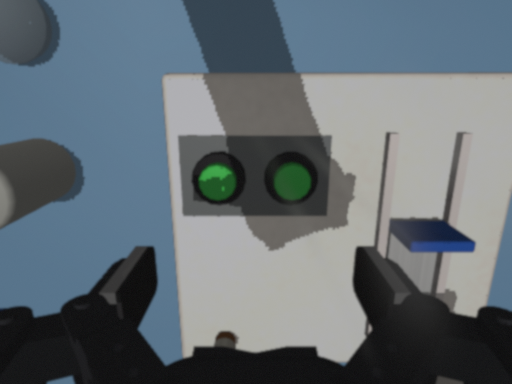

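The carriage is still home with the vial upright in the pocket under the head. The caps are up, the bottle, flask and spare vial haven't moved, and the arm is clear. Handing in.

```bash
python3 - <<'E'
from h import *
robot.sign_off();print(robot.observe()["clock"])
E
```

```text
the job is handed in; nothing more can be done
the job is handed in; nothing more can be done
```

The job is done and handed in at about 31 s of the 54 s allowed. No verdict was reported.

- **First push missed:** it went just over the tab without touching anything, because the fingertips sit about 30 mm above the reported TCP (about 45 mm with the jaws open). I worked that out from the images and went in lower.
- **Carriage:** the second push took it to its end stop, with two force stops 1 mm apart at the expected home position. In the scene view the tab is within about 1 px (about 2 mm) of the fully home prediction.
- **Buttons:** I pressed both together with the open fingertips on the outer edges of the caps and held for about 3 s. The force was about 8 N, which matches two buttons fully down, and the wrist image put both caps about 7 mm down.
- **Last checks:**
  - Both caps are up, the tab is still home and the wrist force is about 0.
  - The spare vial, bottle and flask stand where they were.
  - The press head partly hides the vial. What shows looks upright in its pocket, but I did not measure its exact offset from the ram axis.
  - I did not look at the jar again; the arm never went near it.

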